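Stage turned bushes by diameter for inspection

TASK

Stage the four loose steel bushes for inspection on the white rail: one standing upright, flange down, centred on each black pad, in order of diameter, with the widest on the pad next to the upright steel end stop and the narrowest at the far end. Leave the white loupe where it stands.

Things in the scene. Friction and masses are not known exactly. Their poses are not given: they have to be found in the camera images.
- bush_20: The smallest of four loose turned-steel flanged bushes, standing flange down: barrel 20 mm in diameter, flange 28 mm in diameter and 5 mm thick at the foot, 38 mm high overall, with a blind bore of 12 mm in its top; at most 0.1 kg. Origin: centre of its underside; z up along its axis. Note that heights do not follow the diameters.
- bush_31: The second smallest of four loose turned-steel flanged bushes, standing flange down: barrel 31 mm in diameter, flange 39 mm in diameter and 5 mm thick at the foot, 46 mm high overall, with a blind bore of 19 mm in its top; at most 0.25 kg. Origin: centre of its underside; z up along its axis. Note that heights do not follow the diameters.
- bush_42: The second largest of four loose turned-steel flanged bushes, standing flange down: barrel 42 mm in diameter, flange 50 mm in diameter and 5 mm thick at the foot, 30 mm high overall, with a blind bore of 25 mm in its top; at most 0.3 kg. Origin: centre of its underside; z up along its axis. Note that heights do not follow the diameters.
- bush_53: The largest of four loose turned-steel flanged bushes, standing flange down: barrel 53 mm in diameter, flange 61 mm in diameter and 5 mm thick at the foot, 36 mm high overall, with a blind bore of 32 mm in its top; at most 0.6 kg. Origin: centre of its underside; z up along its axis. Note that heights do not follow the diameters.
- pad_a: Black pad, 66 mm in diameter and 3 mm thick, an end pad (neighbour b) of four like ones fixed in a straight row a, b, c, d, 76 mm apart, on a fixed white flat rail 360 mm long, 74 mm wide and 10 mm high. Origin: centre of the pad's underside, 10 mm above the bench (pad top 13 mm above the bench); its y axis runs along the rail from d towards a, its x axis across the rail.
- pad_b: Black pad, 66 mm in diameter and 3 mm thick, an inner pad (neighbours a and c) of four like ones fixed in a straight row a, b, c, d, 76 mm apart, on a fixed white flat rail 360 mm long, 74 mm wide and 10 mm high. Origin: centre of the pad's underside, 10 mm above the bench (pad top 13 mm above the bench); its y axis runs along the rail from d towards a, its x axis across the rail.
- pad_c: Black pad, 66 mm in diameter and 3 mm thick, an inner pad (neighbours b and d) of four like ones fixed in a straight row a, b, c, d, 76 mm apart, on a fixed white flat rail 360 mm long, 74 mm wide and 10 mm high. Origin: centre of the pad's underside, 10 mm above the bench (pad top 13 mm above the bench); its y axis runs along the rail from d towards a, its x axis across the rail.
- pad_d: Black pad, 66 mm in diameter and 3 mm thick, the other end pad (neighbour c) of four like ones fixed in a straight row a, b, c, d, 76 mm apart, on a fixed white flat rail 360 mm long, 74 mm wide and 10 mm high. Origin: centre of the pad's underside, 10 mm above the bench (pad top 13 mm above the bench); its y axis runs along the rail from d towards a, its x axis across the rail.
- end_stop: Dark steel upright plate fixed across one end of the rail, 60 mm across the rail, 10 mm thick, 35 mm high above the rail; it is 51 mm beyond the centre of the end pad next to it, which is pad a or pad d (it varies). The rail's other end has only a small brass thumbscrew, 16 mm wide, 12 mm high. Origin: centre of the plate's underside, on the rail's top.
- loupe: White plastic magnifier with a glass top, standing loose among the bushes: foot 30 mm, upper part 36 mm in diameter, 27 mm high, no flange. Not to be moved. Origin: centre of its underside.
Not all that is in view belongs to the job. Leave any blue look-alike of the bush_20 alone.

How it is judged:
By the outcome, as a careful person would: the job done as asked, in the order asked, and still so for the second after the job is handed in, with the robot touching nothing.
It also fails if it takes over 83 s, if anything falls off the work surface, if the arm or the gripper's body presses on something with over 40 N, if the wrist force passes 120 N, or if a joint passes its speed limit or range.

ROBOT

A 6-joint arm with a two-finger parallel gripper is mounted at the origin on the work surface. World frame = base frame: x ahead of the robot, y to its left, z up, the work surface at z = 0. Lengths are in m, angles in rad, forces in N, time in s.
With the tool pointing down it reaches from about 0.275 to 0.825 m from the base axis. Payload 5.2 kg.
Tool frame: the origin (TCP) lies at the centre of the arm's flange, where the gripper is bolted on; the fingertips stand 186 mm ahead of it and the grasp point (between the pads) lies 167 mm ahead of it; z points along the fingers, y is the line along which they close (so a half turn about z gives the same grasp; the last joint's range is limited). The gripper opens to 93 mm and grips with 3 to 60 N. Pads are 15 mm wide; open, the fingers measure 128 mm over their backs; the gripper's body (75 mm by 188 mm) begins 65 mm behind the grasp point.
Start: joints at [-1.544, 0.259, 1.535, -0, 1.348, -0.203], TCP at [0.125, -0.536, 0.405] pointing down, gripper open.
Joint ranges: [-3.14, 3.14], [-0.91, 2.08], [0.19, 2.58], [-1.22, 4.36], [0.22, 2.71], [-3.12, 3.12]. Speed limits (rad/s): [2.57, 2.57, 3.14, 3.14, 3.14, 3.14].

INTERFACE

Orientations are given as a rotation vector (axis times angle).
In Python, from cell import env, vision gives the robot as it stands.
- The arm moves only by the tool shift_gripper, called by a JSON object that holds its "method" and its "body". Schema: {"type":"object","properties":{"motion":{"type":"array","items":{"type":"array","items":{"type":"number"},"minItems":7,"maxItems":7},"minItems":1,"maxItems":12},"grip_force":{"type":"number"},"only":{"type":"string"},"quiet":{"type":"boolean"},"lines":{"type":"string"}},"required":["motion"],"additionalProperties":false}. motion is a list of rows, 1 to 12 of them, each of 7 numbers: the finger opening in m, then dx, dy, dz in shares of 0.6 m (1.0 is 0.6 m), then a rotation vector rx, ry, rz in normalised numbers (1 is pi/2 rad); each row is the pose to reach, as a shift and turn from the pose commanded when the call began, along the tool's axes at that moment; what a row does not reach only later rows make up. A row lasts 1/10 s, in which the tool goes at most 0.05 m and 0.15 rad, less where a joint would pass 70% of its speed; a pose out of reach is approached as far as the arm can. The fingers move at their own pace and stop on an object; grip_force is the grip in N (left out, the last holds). Time passes only in rows, so rows that do not move let the fingers close. The tool returns the time, the measured TCP pose, the force, the opening and the grip force at its end. only (a regular expression) keeps the lines of the reply that match it, lines (a string "A,B") keeps lines A to B, and quiet returns only ok. Shift and turn numbers lie between -1 and 1, and a call with a number outside is refused. Input that does not fit is refused with a message, and nothing moves.
- env.state(): the state, without advancing time (a new reading comes with each control period).
- vision.capture(name): name is "scene" or "top"; returns (picture, depth): 480x640x3 uint8, blue, green, red; 480x640 float32, m along the optical axis (not along the pixel's ray), 0 where there is no reading.
- vision.camera_params(name): a dict with "camera_matrix" (3x3 intrinsics, pixels), "position" and "attitude" of the camera in the world. Camera axes: x right, y up, looking along -z (the intrinsics and any distortion apply to the point x, -y, -z); pixel columns grow to the right and rows downward; lengths in m; the calibration is good to about 2 mm. A picture is of the moment at which its call begins. camera_params takes no time and is no camera call.
- env.sign_off(): hands the job in; it is judged then, once.
The state is a dict: "clock": time; "q": joint angles; "joint_velocities": joint speeds; "tau": joint torques, N m; "position": TCP position; "tcp_rot": TCP orientation; "ft_force": force on the tool from outside, world axes, zero at the start; "wrist_torque": the same for the moment, N m; "grip_width": finger opening in m; "grasp_force": force on a finger pad.
Only numpy, scipy, OpenCV 4.12 (cv2) and the standard library are available. Lean on these libraries where they do the work, as an engineer would, in place of code of your own. Each camera call takes 0.05 s, during which the arm holds its last target. There are 200 camera calls.

## Working session

There is one attempt and no reset: what is moved stays moved. The work goes in short steps, Python scripts to look and compute and a tool call to move; the robot and the scene stay as the last step left them, time stands still between calls to the robot, and variables do not carry over. Pictures are saved under pics/ and viewed, at most 14 in all, crops included, and the job is handed in when it is done.

```bash
ls; mkdir -p pics; python3 - <<'E'
from cell import env, vision
import cv2,numpy as np
for n in ("top","scene"):
    im,d=vision.capture(n); cv2.imwrite(f"pics/{n}0.png",im); np.save(f"pics/{n}0.npy",d)
    p=vision.camera_params(n); print(p)
print(env.state())
E
```

```text
pics
{'camera_matrix': array([[462.98654169,   0.        , 311.53351572],
       [  0.        , 462.98654169, 231.79553199],
       [  0.        ,   0.        ,   1.        ]]), 'position': array([ 0.43681307, -0.01523881,  0.96788026]), 'attitude': array([ 0.08808995, -0.08251664, -1.58586861])}
{'camera_matrix': array([[584.09347894,   0.        , 322.97075167],
       [  0.        , 584.09347894, 236.82626134],
       [  0.        ,   0.        ,   1.        ]]), 'position': array([ 1.23914231, -0.51227964,  0.6855908 ]), 'attitude': array([0.83203412, 0.44958742, 0.86484923])}
{'clock': 0.1, 'q': array([-1.54379721e+00,  2.59250324e-01,  1.53592253e+00, -5.76162662e-06,
        1.34803957e+00, -2.02822433e-01]), 'joint_velocities': array([ 5.21001254e-04, -2.97740965e-03, -3.84492385e-03,  9.12599570e-05,
       -7.23738286e-04, -9.33345627e-04]), 'tau': array([ 1.83618293e-03, -4.38212836e+01, -2.84644318e+01,  7.19933119e-02,
        3.62187414e-02, -5.79115908e-05]), 'position': array([ 0.12529676, -0.53534604,  0.40403178]), 'tcp_rot': array([-3.11927030e+00, -3.60025823e-01, -2.14488168e-04]), 'ft_force': array([-0.25110337, -0.28871041, -0.05302552]), 'wrist_torque': array([ 0.03022256, -0.0199296 , -0.03908311]), 'grasp_force': 0.0, 'grip_width': 0.0926732238095008}
```

View pics/top0.png

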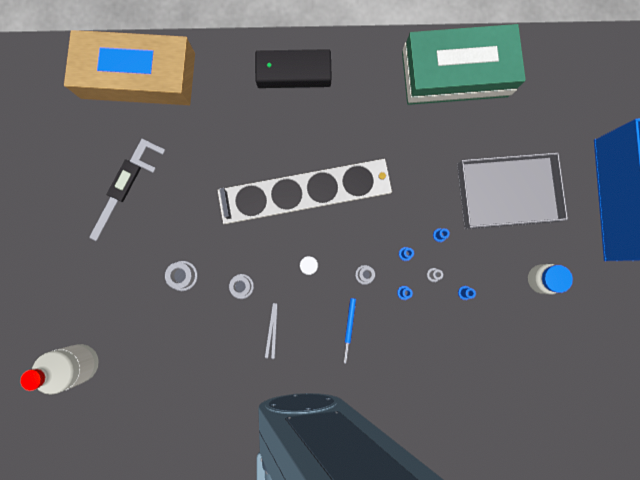

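View pics/scene0.png

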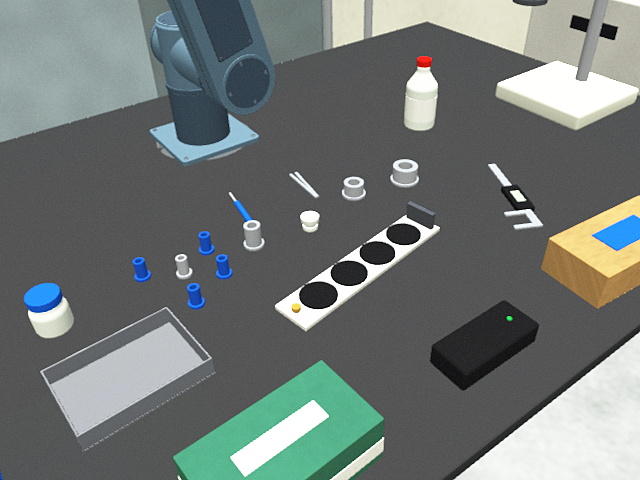

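The top view shows the steel bushes at (181,276), (241,287), (365,274) and (435,275), with the loupe at (309,265). The blue look-alikes are at (406,253), (442,234), (405,293) and (467,292), and must be left alone. The end stop is at the left end (224,202) and the brass thumbscrew at (382,176). Next I'll measure these and take a close crop.

```bash
cat > h.py <<'E'
import numpy as np, cv2
from scipy.spatial.transform import Rotation as R
from scipy.optimize import least_squares
from cell import env, vision
def cloud(name,d):
    p=vision.camera_params(name); K=p["camera_matrix"]
    v,u=np.mgrid[0:480,0:640]
    c=np.stack([(u-K[0,2])/K[0,0]*d,-(v-K[1,2])/K[1,1]*d,-d],-1)
    return c@R.from_rotvec(p["attitude"]).as_matrix().T+p["position"]
def onplane(name,uv,z):
    p=vision.camera_params(name); K=p["camera_matrix"]; uv=np.atleast_2d(uv)
    c=np.stack([(uv[:,0]-K[0,2])/K[0,0],-(uv[:,1]-K[1,2])/K[1,1],-np.ones(len(uv))],-1)@R.from_rotvec(p["attitude"]).as_matrix().T
    return p["position"]+c*((z-p["position"][2])/c[:,2])[:,None]
E
python3 - <<'E'
from h import *
im=cv2.imread("pics/top0.png"); d=np.load("pics/top0.npy"); P=cloud("top",d)
print("bench z",np.median(P[240:250,300:400,2]),P[240:250,300:400,2].std())
for n,(u,v),H in [("53",(181,276),.036),("42",(241,287),.030),("31",(365,274),.046),("20",(435,275),.038),("loupe",(309,265),.027)]:
    w=P[v-22:v+22,u-24:u+24].reshape(-1,3); t=w[w[:,2]>H-.006]
    c,r=cv2.minEnclosingCircle(t[:,:2].astype(np.float32)); print(n,len(t),np.round(np.percentile(t[:,2],[10,50,90]),4),np.round(c,4),"dia",round(2*r,4))
# pads: dark blobs enclosed in the white rail
g=cv2.cvtColor(im,cv2.COLOR_BGR2GRAY)
for u,v in [(251,201),(287,194),(322,187),(358,181)]:
    m=np.zeros_like(g); s=(slice(v-22,v+23),slice(u-22,u+23)); m[s]=(g[s]<100)
    n,l,st,ce=cv2.connectedComponentsWithStats(m); k=l[v,u]
    cn=cv2.findContours((l==k).astype(np.uint8),0,1)[0][0]
    e=cv2.fitEllipse(cn); print("pad",st[k],np.round(e[0],2),np.round(e[1],1),onplane("top",e[0],.013).round(4),P[v,u,2].round(4))
a=cv2.resize(im[225:310,150:490],None,fx=2.35,fy=2.35,interpolation=2)
b=cv2.resize(im[155:230,210:400],None,fx=4,fy=4,interpolation=2)
cv2.imwrite("pics/crop1.png",np.vstack([a[:, :760],b]))
print(a.shape,b.shape)
E
```

```text
bench z 0.0007144399403848922 0.0747100058693375
53 396 [0.0341 0.0365 0.039 ] [0.4464 0.1341] dia 0.2994
42 236 [0.0282 0.0306 0.0329] [0.4344 0.0702] dia 0.1712
31 138 [0.0439 0.0466 0.0493] [ 0.4458 -0.0753] dia 0.1217
20 87 [0.0353 0.0388 0.9679] [ 0.4438 -0.1439] dia 0.2578
loupe 252 [0.026  0.0282 0.0309] [ 0.4631 -0.0093] dia 0.0542
pad [236 186  30  30 702] [250.64 200.4 ] [28.7 29.4] [[0.6089 0.1135 0.013 ]] 0.015
pad [272 180  30  29 696] [286.4  193.89] [28.5 29.3] [[0.6215 0.0386 0.013 ]] 0.0148
pad [308 173  30  30 694] [322.05 187.17] [28.7 29. ] [[ 0.6344 -0.0363  0.013 ]] 0.0108
pad [343 166  30  30 698] [357.58 180.59] [28.7 29.2] [[ 0.6472 -0.1111  0.013 ]] 0.0109
(200, 799, 3) (300, 760, 3)
```

View pics/crop1.png

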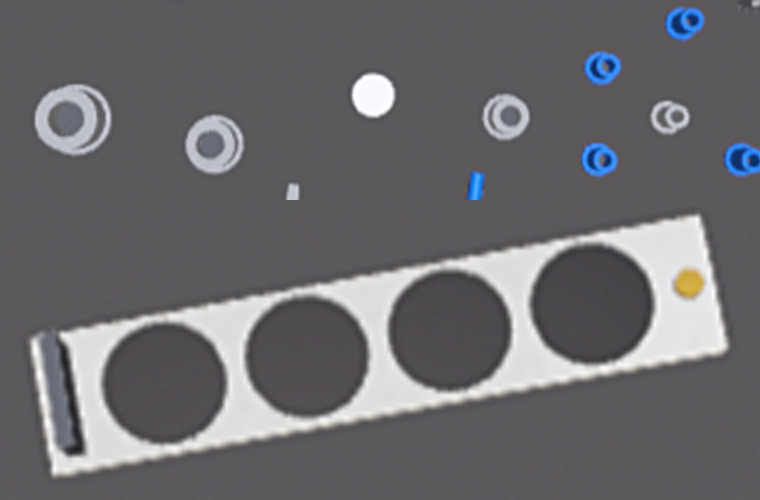

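Crop 1 confirms four steel bushes at crop pixels (74,119), (214,144), (506,117) and (670,117). The loupe is at (373,95) and all the other small rings are blue. The pads measure 76 mm apart. I'll refine the bush centres by fitting model silhouettes in both cameras.

```bash
cat >> h.py <<'E'
D={"53":(.053,.061,.036),"42":(.042,.050,.030),"31":(.031,.039,.046),"20":(.020,.028,.038)}
def project(name,X):
    p=vision.camera_params(name); K=p["camera_matrix"]
    c=(X-p["position"])@R.from_rotvec(p["attitude"]).as_matrix()
    return np.stack([K[0,0]*c[:,0]/-c[:,2]+K[0,2],K[1,1]*c[:,1]/c[:,2]+K[1,2]],-1)
A=np.linspace(0,2*np.pi,60)
def disc(x,y,r,z): return np.stack([x+r*np.cos(A),y+r*np.sin(A),0*A+z],-1)
def sil(name,n,xy,z0,o,S=8,W=70):
    b,f,H=D[n]; m=np.zeros((W*S,W*S),np.uint8)
    for r,za,zb in((f/2,0,.005),(b/2,.005,H)):
        q=project(name,np.vstack([disc(*xy,r,z0+za),disc(*xy,r,z0+zb)]))
        cv2.fillConvexPoly(m,cv2.convexHull(np.round((q-o+.5)*S).astype(np.int32)),1)
    return cv2.resize(m.astype(np.float32),(W,W),interpolation=cv2.INTER_AREA)
def locate(name,im,n,xy,z0=0.,thr=30,W=70):
    """fit the bush's silhouette to the bright blob near xy (bench is dark grey ~85)"""
    c=project(name,np.array([[*xy,z0+.02]]))[0]; o=np.round(c-W/2).astype(int)
    g=im[o[1]:o[1]+W,o[0]:o[0]+W].astype(float)
    bg=np.median(g.reshape(-1,3),0); m=(np.abs(g-bg).max(2)>thr).astype(np.uint8)
    num,l,st,ce=cv2.connectedComponentsWithStats(cv2.morphologyEx(m,cv2.MORPH_CLOSE,np.ones((3,3))))
    k=min((k for k in range(1,num) if st[k,4]>40),key=lambda k:np.hypot(*(ce[k]-W/2)))
    M=np.zeros((W,W),np.uint8); cv2.drawContours(M,cv2.findContours((l==k).astype(np.uint8),0,1)[0],-1,1,-1)
    f=lambda p:np.abs(sil(name,n,p,z0,o)-M).sum()
    from scipy.optimize import minimize
    s=minimize(f,xy,method="Nelder-Mead",options=dict(initial_simplex=np.array(xy)+[[0,0],[.006,0],[0,.006]],xatol=1e-4,fatol=.1))
    return s.x,s.fun,M.sum()
E
python3 - <<'E'
from h import *
for n,uv in [("53",(181,276)),("42",(241,287)),("31",(365,274)),("20",(435,275))]:
    xy=onplane("top",uv,.02)[0,:2]
    for c in("top","scene"):
        im=cv2.imread(f"pics/{c}0.png"); r=locate(c,im,n,xy); print(n,c,r[0].round(4),round(r[1],1),r[2])
for c in("top","scene"):
    print(c)
# pads in scene camera for camera bias
im=cv2.imread("pics/scene0.png"); g=cv2.cvtColor(im,7)
for p in [(.6089,.1135),(.6215,.0386),(.6344,-.0363),(.6472,-.1111)]:
    u,v=np.round(project("scene",np.array([[*p,.013]]))[0]).astype(int)
    m=np.zeros_like(g); m[v-20:v+21,u-26:u+27]=g[v-20:v+21,u-26:u+27]<90
    l=cv2.connectedComponents(m)[1]; cn=cv2.findContours((l==l[v,u]).astype(np.uint8),0,1)[0][0]
    print("pad scene",(u,v),onplane("scene",cv2.fitEllipse(cn)[0],.013).round(4))
E
```

```text
53 top [0.4554 0.2582] 33.8 787
53 scene [0.4507 0.2587] 28.9 676
42 top [0.4316 0.1355] 25.0 496
42 scene [0.4271 0.1359] 23.5 481
31 top [ 0.4516 -0.1207] 21.9 311
31 scene [ 0.4462 -0.1208] 185.7 681
20 top [ 0.4487 -0.264 ] 15.8 188
20 scene [ 0.4445 -0.2642] 24.5 322
top
scene
pad scene (np.int64(404), np.int64(234)) [[0.609  0.1115 0.013 ]]
pad scene (np.int64(378), np.int64(252)) [[0.6075 0.0388 0.013 ]]
pad scene (np.int64(349), np.int64(272)) [[ 0.6223 -0.0375  0.013 ]]
pad scene (np.int64(319), np.int64(294)) [[ 0.638 -0.113  0.013]]
```

Both cameras agree in y. Their x differs by about 4.5 mm, which is calibration bias, so I'll close the fingers across the rail (roughly world x), place the smallest bush first and read the bias off that result. The choice for the first pick is the steel ring at (435,275), not the blue ones around it.

```bash
cat >> h.py <<'E'
def to(x,y,z,yaw=9.68):
    """shift and turn, in present tool axes, to TCP (x,y,z), pointing down, tool y at yaw deg"""
    s=env.state(); T=R.from_rotvec(s["tcp_rot"])
    a=np.radians(yaw); Y=np.array([np.cos(a),np.sin(a),0]); Z=np.array([0,0,-1.])
    G=R.from_matrix(np.stack([np.cross(Y,Z),Y,Z],-1))
    print("d",T.inv().apply(np.array([x,y,z])-s["position"]).round(4),"rot",(T.inv()*G).as_rotvec().round(3),"t",round(s["clock"],2))
E
python3 -c "
from h import *
to(.4466,-.264,.30); to(.4466,-.264,.195)"
```

```text
d [ 0.3746 -0.1909  0.1045] rot [-1.00e-03 -1.00e-03 -1.51e+00] t 0.1
d [ 0.3746 -0.1907  0.2095] rot [-1.00e-03 -1.00e-03 -1.51e+00] t 0.1
```

The rows are not in the units I measure in: shifts go in shares of 0.6 m and turns go in shares of pi/2 rad. I convert before sending: 0.3746 m / 0.6 = 0.6243, -0.1909 m / 0.6 = -0.3182, -1.51 rad / 1.5708 = -0.9613.

{"method": "shift_gripper", "body": {"motion": [[0.05,0.6243,-0.3182,0.1733,0,0,-0.9613],[0.05,0.6243,-0.3182,0.1733,0,0,-0.9613],[0.05,0.6243,-0.3182,0.1733,0,0,-0.9613],[0.05,0.6243,-0.3182,0.1733,0,0,-0.9613],[0.05,0.6243,-0.3182,0.1733,0,0,-0.9613],[0.05,0.6243,-0.3182,0.1733,0,0,-0.9613],[0.05,0.6243,-0.3182,0.1733,0,0,-0.9613],[0.05,0.6243,-0.3182,0.1733,0,0,-0.9613],[0.05,0.6243,-0.3182,0.1733,0,0,-0.9613],[0.05,0.6243,-0.3182,0.1733,0,0,-0.9613],[0.05,0.6243,-0.3182,0.1733,0,0,-0.9613],[0.05,0.6243,-0.3182,0.1733,0,0,-0.9613]], "grip_force": 20}}

```text
clock: 1.3
position: [0.4464, -0.2644, 0.3006]
tcp_rot: [-2.03, -2.397, 0.0]
ft_force: [-0.6, -0.7, 0.4]
grip_width: 0.0497
grasp_force: 0.0
```

```bash
python3 -c "
from h import *
to(.4466,-.264,.195)
im,d=vision.capture('scene'); cv2.imwrite('pics/s1.png',cv2.resize(im[130:330,80:380],None,fx=2.5,fy=2.5))"
```

```text
d [0.0003 0.0003 0.1056] rot [-0.    -0.    -0.003] t 1.3
```

View pics/s1.png

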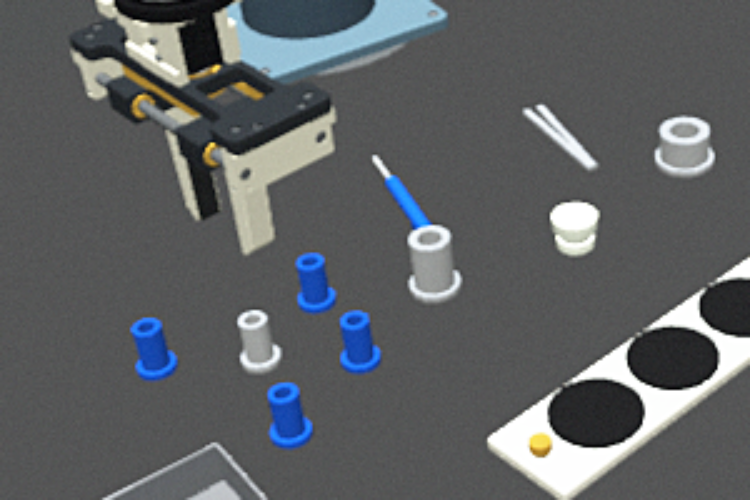

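The gripper is square and open above the small steel bush at crop (258,340), and its finger tracks are clear of the blue ones. I'll descend, close and lift.

Scaled: 0.105 m / 0.6 = 0.175, 0.09 m / 0.6 = 0.15.

{"method": "shift_gripper", "body": {"motion": [[0.05,0,0,0.0833,0,0,0],[0.05,0,0,0.15,0,0,0],[0.05,0,0,0.175,0,0,0],[0.05,0,0,0.175,0,0,0],[0.012,0,0,0.175,0,0,0],[0.012,0,0,0.175,0,0,0],[0.012,0,0,0.175,0,0,0],[0.012,0,0,0.175,0,0,0],[0.012,0,0,0.175,0,0,0],[0.012,0,0,0.175,0,0,0]], "grip_force": 20}}

```text
clock: 2.35
position: [0.4469, -0.2646, 0.1967]
tcp_rot: [2.025, 2.4, -0.0]
ft_force: [-0.2, 1.0, 6.3]
grip_width: 0.0195
grasp_force: 20.0
```

```bash
python3 -c "
from h import *
to(.6452,-.1111,.30)
to(.6452,-.1111,.208)"
```

```text
d [ 0.1178  0.2214 -0.1033] rot [0.001 0.001 0.   ] t 2.35
d [ 0.1179  0.2213 -0.0113] rot [0.001 0.001 0.   ] t 2.35
```

Gripped at 19.5 mm, which matches bush_20. Now carry it to the far pad.

Scaled: 0.2214 m / 0.6 = 0.369, 0.2 m / 0.6 = 0.3333.

{"method": "shift_gripper", "body": {"motion": [[0.012,0,0,-0.0667,0,0,0],[0.012,0,0,-0.1333,0,0,0],[0.012,0.0333,0.0667,-0.1667,0,0,0],[0.012,0.0667,0.1333,-0.1667,0,0,0],[0.012,0.1,0.2,-0.1667,0,0,0],[0.012,0.1333,0.2667,-0.1667,0,0,0],[0.012,0.1667,0.3333,-0.1667,0,0,0],[0.012,0.1963,0.369,-0.1667,0,0,0],[0.012,0.1963,0.369,-0.1,0,0,0],[0.012,0.1963,0.369,-0.1,0,0,0]]}}

```text
clock: 3.35
position: [0.6434, -0.1091, 0.2505]
tcp_rot: [-2.018, -2.396, 0.006]
ft_force: [-1.2, -0.7, -2.3]
grip_width: 0.0197
grasp_force: 20.0
```

```bash
python3 -c "
from h import *
print(env.state()['ft_force'])
to(.6452,-.1111,.2105)"
```

```text
[-1.15228471 -0.66227802 -2.28145194]
d [-0.0025  0.0018  0.04  ] rot [-0.009 -0.005  0.002] t 3.35
```

Scaled: 0.025 m / 0.6 = 0.0417, 0.02 m / 0.6 = 0.0333.

{"method": "shift_gripper", "body": {"motion": [[0.012,0,0,0.0333,0,0,0],[0.012,0,0,0.0417,0,0,0],[0.012,0,0,0.0417,0,0,0],[0.012,0,0,0.0417,0,0,0]]}}

```text
clock: 3.75
position: [0.6451, -0.1116, 0.2319]
tcp_rot: [2.026, 2.4, 0.0]
ft_force: [0.3, -0.5, -0.6]
grip_width: 0.0195
grasp_force: 20.0
```

```bash
python3 -c "
from h import *
to(.6452,-.1111,.2105)"
```

```text
d [0.0004 0.0002 0.0214] rot [ 0.001  0.001 -0.001] t 3.75
```

Scaled: -0.15 m / 0.6 = -0.25, -0.12 m / 0.6 = -0.2.

{"method": "shift_gripper", "body": {"motion": [[0.012,0,0,0.0233,0,0,0],[0.012,0,0,0.0358,0,0,0],[0.012,0,0,0.0358,0,0,0],[0.04,0,0,0.0358,0,0,0],[0.04,0,0,0.0358,0,0,0],[0.04,0,0,0.0358,0,0,0],[0.06,0,0,-0.0333,0,0,0],[0.06,0,0,-0.1167,0,0,0],[0.06,-0.0667,-0.0667,-0.15,0,0,0],[0.06,-0.1167,-0.1333,-0.15,0,0,0],[0.06,-0.1333,-0.2,-0.15,0,0,0],[0.06,-0.1333,-0.25,-0.15,0,0,0]]}}

```text
clock: 4.95
position: [0.5084, -0.2172, 0.3211]
tcp_rot: [2.028, 2.398, -0.002]
ft_force: [0.2, -0.2, -0.9]
grip_width: 0.0599
grasp_force: 0.0
```

```bash
python3 - <<'E'
from h import *
im,d=vision.capture('top'); cv2.imwrite('pics/t2.png',cv2.resize(im[150:310,210:490],None,fx=2.8,fy=2.8,interpolation=2)); cv2.imwrite('pics/t2full.png',im)
im,d=vision.capture('scene');cv2.imwrite('pics/s2full.png',im)
E
```

```text
(no output)
```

View pics/t2.png

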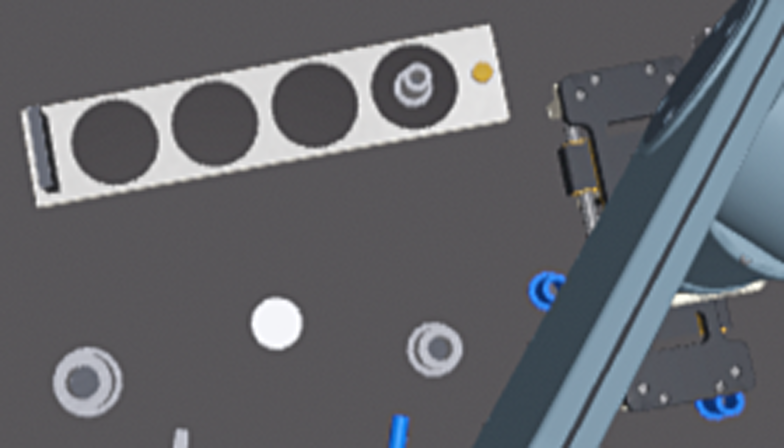

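bush_20 stands on the far pad at crop (412,87), close to its centre at (415,86). I'll measure the offset with a silhouette fit inside the pad.

```bash
cat >> h.py <<'E'
PADS={"53":(.6089,.1135),"42":(.6215,.0386),"31":(.6344,-.0363),"20":(.6472,-.1111)}
def onpad(name,im,n,thr=35):
    p=PADS[n]; q=project(name,disc(*p,.031,.013)); top=project(name,disc(*p,D[n][0]/2+.004,.013+D[n][2]))
    k=np.zeros(im.shape[:2],np.uint8)
    cv2.fillConvexPoly(k,cv2.convexHull(np.round(np.vstack([q,top])).astype(np.int32)),1)
    im2=im.copy(); im2[k==0]=60
    x,e,a=locate(name,im2,n,p,.013,thr)
    al=np.radians(9.68); ac=np.array([np.cos(al),np.sin(al)]); al_=np.array([-ac[1],ac[0]])
    d=x-p; print(name,n,"across",(d@ac*1e3).round(1),"along",(d@al_*1e3).round(1),"mm; res",round(e,1),a)
E
python3 - <<'E'
from h import *
onpad("top",cv2.imread("pics/t2full.png"),"20")
for n,uv in [("53",(.4554,.2582)),("42",(.4316,.1355)),("31",(.4516,-.1207))]:
    for c,f in(("top","t2full"),("scene","s2full")):
        print(n,c,locate(c,cv2.imread(f"pics/{f}.png"),n,uv)[0].round(4))
to(.4496,-.1207,.30)
E
```

```text
top 20 across -0.4 along 1.3 mm; res 23.3 189
53 top [0.4554 0.2582]
53 scene [0.4509 0.2584]
42 top [0.4316 0.1355]
42 scene [0.427  0.1359]
31 top [ 0.4516 -0.1207]
31 scene [ 0.4464 -0.1209]
d [ 0.1034 -0.0413  0.021 ] rot [-0.002 -0.001 -0.003] t 5.05
```

0.4 mm across and 1.3 mm along, so the bias compensation works. Next is bush_31.

Scaled: 0.124 m / 0.6 = 0.2067, 0.1034 m / 0.6 = 0.1723.

{"method": "shift_gripper", "body": {"motion": [[0.06,0.0833,-0.0333,0,0,0,0],[0.06,0.15,-0.06,0.0167,0,0,0],[0.06,0.1723,-0.0688,0.035,0,0,0],[0.06,0.1723,-0.0688,0.1,0,0,0],[0.06,0.1723,-0.0688,0.1667,0,0,0],[0.06,0.1723,-0.0688,0.2067,0,0,0],[0.06,0.1723,-0.0688,0.2067,0,0,0],[0.02,0.1723,-0.0688,0.2067,0,0,0],[0.02,0.1723,-0.0688,0.2067,0,0,0],[0.02,0.1723,-0.0688,0.2067,0,0,0],[0.02,0.1723,-0.0688,0.2067,0,0,0],[0.02,0.1723,-0.0688,0.2067,0,0,0]], "grip_force": 30}}

```text
clock: 6.25
position: [0.4527, -0.1203, 0.1977]
tcp_rot: [2.025, 2.4, 0.0]
ft_force: [-1.8, 0.4, 7.1]
grip_width: 0.0308
grasp_force: 30.0
```

```bash
python3 -c "
from h import *
to(.6324,-.0365,.30)"
```

```text
d [ 0.0522  0.1914 -0.1021] rot [0.001 0.001 0.   ] t 6.25
```

Scaled: 0.1914 m / 0.6 = 0.319, 0.175 m / 0.6 = 0.2917.

{"method": "shift_gripper", "body": {"motion": [[0.02,0,0,-0.0667,0,0,0],[0.02,0,0,-0.1333,0,0,0],[0.02,0.0217,0.075,-0.15,0,0,0],[0.02,0.0433,0.15,-0.15,0,0,0],[0.02,0.0667,0.225,-0.15,0,0,0],[0.02,0.0833,0.2917,-0.1333,0,0,0],[0.02,0.087,0.319,-0.1,0,0,0],[0.02,0.087,0.319,-0.0667,0,0,0],[0.02,0.087,0.319,-0.0583,0,0,0],[0.02,0.087,0.319,-0.0583,0,0,0],[0.02,0.087,0.319,-0.0583,0,0,0]]}}

```text
clock: 7.35
position: [0.6324, -0.0368, 0.2326]
tcp_rot: [2.026, 2.4, 0.001]
ft_force: [-0.0, 0.3, -2.3]
grip_width: 0.0305
grasp_force: 30.0
```

```bash
python3 -c "
from h import *
to(.6324,-.0365,.2115)"
```

```text
d [0.0003 0.0001 0.0211] rot [ 0.001  0.    -0.001] t 7.35
```

Scaled: -0.16 m / 0.6 = -0.2667, 0.14 m / 0.6 = 0.2333.

{"method": "shift_gripper", "body": {"motion": [[0.02,0,0,0.0233,0,0,0],[0.02,0,0,0.0358,0,0,0],[0.02,0,0,0.0358,0,0,0],[0.055,0,0,0.0358,0,0,0],[0.055,0,0,0.0358,0,0,0],[0.055,0,0,0.0358,0,0,0],[0.055,0,0,-0.0333,0,0,0],[0.075,0,0,-0.1,0,0,0],[0.075,0.0833,-0.0833,-0.1167,0,0,0],[0.075,0.1667,-0.1667,-0.1167,0,0,0],[0.075,0.2333,-0.2667,-0.1167,0,0,0],[0.075,0.2333,-0.2667,-0.1167,0,0,0]]}}

```text
clock: 8.55
position: [0.4613, 0.0691, 0.3019]
tcp_rot: [2.026, 2.4, 0.001]
ft_force: [0.1, 1.2, -0.7]
grip_width: 0.0747
grasp_force: 0.0
```

```bash
python3 - <<'E'
from h import *
to(.4296,.1355,.30);to(.4296,.1355,.198)
im,d=vision.capture('top'); onpad("top",im,"31");onpad("top",im,"20")
E
```

```text
d [ 0.0708 -0.0201  0.0018] rot [ 0.001  0.    -0.   ] t 8.55
d [ 0.0708 -0.0202  0.1038] rot [ 0.001  0.    -0.   ] t 8.55
top 31 across -0.5 along 0.2 mm; res 35.4 351
top 20 across -0.4 along 1.3 mm; res 22.3 188
```

bush_31 is centred within 0.5 mm. Next is bush_42.

Scaled: 0.1038 m / 0.6 = 0.173, 0.09 m / 0.6 = 0.15.

{"method": "shift_gripper", "body": {"motion": [[0.075,0.075,-0.0217,0,0,0,0],[0.075,0.118,-0.0333,0.0333,0,0,0],[0.075,0.118,-0.0333,0.1,0,0,0],[0.075,0.118,-0.0333,0.15,0,0,0],[0.075,0.118,-0.0333,0.173,0,0,0],[0.075,0.118,-0.0333,0.173,0,0,0],[0.03,0.118,-0.0333,0.173,0,0,0],[0.03,0.118,-0.0333,0.173,0,0,0],[0.03,0.118,-0.0333,0.173,0,0,0],[0.03,0.118,-0.0333,0.173,0,0,0],[0.03,0.118,-0.0333,0.173,0,0,0]], "grip_force": 35}}

```text
clock: 9.7
position: [0.4313, 0.1347, 0.1983]
tcp_rot: [2.026, 2.401, 0.0]
ft_force: [-1.5, -0.0, 6.1]
grip_width: 0.0411
grasp_force: 35.0
```

```bash
python3 -c "
from h import *
to(.6195,.0384,.2115)"
```

```text
d [-0.1265  0.1693 -0.0132] rot [0. 0. 0.] t 9.7
```

Scaled: 0.1693 m / 0.6 = 0.2822, 0.14 m / 0.6 = 0.2333.

{"method": "shift_gripper", "body": {"motion": [[0.03,0,0,-0.0667,0,0,0],[0.03,0,0,-0.1333,0,0,0],[0.03,-0.0417,0.0583,-0.15,0,0,0],[0.03,-0.0833,0.1167,-0.15,0,0,0],[0.03,-0.1333,0.175,-0.15,0,0,0],[0.03,-0.175,0.2333,-0.1333,0,0,0],[0.03,-0.2113,0.2822,-0.1,0,0,0],[0.03,-0.2113,0.2822,-0.0667,0,0,0],[0.03,-0.2113,0.2822,-0.0583,0,0,0],[0.03,-0.2113,0.2822,-0.0583,0,0,0],[0.03,-0.2113,0.2822,-0.0583,0,0,0]]}}

```text
clock: 10.8
position: [0.6193, 0.0387, 0.2334]
tcp_rot: [2.025, 2.402, 0.0]
ft_force: [-0.1, -0.4, -2.9]
grip_width: 0.0416
grasp_force: 35.0
```

```bash
python3 -c "
from h import *
to(.6195,.0381,.212)"
```

```text
d [-0.0006  0.0001  0.0214] rot [ 0.    -0.     0.001] t 10.8
```

Scaled: 0.16 m / 0.6 = 0.2667, 0.12 m / 0.6 = 0.2.

{"method": "shift_gripper", "body": {"motion": [[0.03,-0.001,0,0.0233,0,0,0],[0.03,-0.001,0,0.0358,0,0,0],[0.03,-0.001,0,0.0358,0,0,0],[0.06,-0.001,0,0.0358,0,0,0],[0.06,-0.001,0,0.0358,0,0,0],[0.06,-0.001,0,0.0358,0,0,0],[0.06,0,0,-0.0333,0,0,0],[0.09,0,0,-0.1,0,0,0],[0.09,0.0667,-0.0333,-0.1167,0,0,0],[0.09,0.1333,-0.0667,-0.1167,0,0,0],[0.09,0.2,-0.1,-0.1167,0,0,0],[0.09,0.2667,-0.1333,-0.1167,0,0,0]]}}

```text
clock: 12.0
position: [0.5128, 0.1834, 0.3036]
tcp_rot: [2.026, 2.399, 0.002]
ft_force: [0.4, 0.8, 0.4]
grip_width: 0.0892
grasp_force: 0.0
```

{"method": "shift_gripper", "body": {"motion": [[0.09,0.0667,-0.0333,0,0,0,0],[0.09,0.1333,-0.0667,0,0,0,0],[0.09,0.1417,-0.075,0,0,0,0],[0.09,0.1417,-0.075,0,0,0,0]]}}

```text
clock: 12.4
position: [0.4543, 0.2596, 0.3033]
tcp_rot: [2.022, 2.404, 0.001]
ft_force: [0.4, 0.5, 0.3]
grip_width: 0.0902
grasp_force: 0.0
```

```bash
python3 - <<'E'
from h import *
to(.4536,.2582,.198)
im,d=vision.capture('top'); onpad("top",im,"42")
E
```

```text
d [-0.0013 -0.001   0.1053] rot [0.001 0.    0.003] t 12.4
top 42 across 2.3 along 1.1 mm; res 198.2 668
```

The residual for 42 is large, probably because the arm is in view, so I'll check it after 53 is placed. Picking bush_53.

Scaled: 0.1045 m / 0.6 = 0.1742, 0.08 m / 0.6 = 0.1333.

{"method": "shift_gripper", "body": {"motion": [[0.09,-0.0022,-0.0017,0.075,0,0,0],[0.09,-0.0022,-0.0017,0.1333,0,0,0],[0.09,-0.0022,-0.0017,0.1742,0,0,0],[0.09,-0.0022,-0.0017,0.1742,0,0,0],[0.04,-0.0022,-0.0017,0.1742,0,0,0],[0.04,-0.0022,-0.0017,0.1742,0,0,0],[0.04,-0.0022,-0.0017,0.1742,0,0,0],[0.04,-0.0022,-0.0017,0.1742,0,0,0],[0.04,-0.0022,-0.0017,0.1742,0,0,0],[0.04,-0.0022,-0.0017,0.1742,0,0,0]], "grip_force": 50}}

```text
clock: 13.45
position: [0.4543, 0.2573, 0.199]
tcp_rot: [2.026, 2.401, 0.0]
ft_force: [-2.3, 0.2, 5.7]
grip_width: 0.0522
grasp_force: 50.0
```

```bash
python3 -c "
from h import *
to(.6069,.1133,.212)"
```

```text
d [-0.1676  0.1262 -0.013 ] rot [ 0. -0.  0.] t 13.45
```

Scaled: -0.1682 m / 0.6 = -0.2803, -0.14 m / 0.6 = -0.2333.

{"method": "shift_gripper", "body": {"motion": [[0.04,0,0,-0.0667,0,0,0],[0.04,0,0,-0.1333,0,0,0],[0.04,-0.0583,0.0417,-0.1667,0,0,0],[0.04,-0.1167,0.0833,-0.1667,0,0,0],[0.04,-0.175,0.125,-0.1667,0,0,0],[0.04,-0.2333,0.1667,-0.15,0,0,0],[0.04,-0.2803,0.2103,-0.1167,0,0,0],[0.04,-0.2803,0.2103,-0.0833,0,0,0],[0.04,-0.2803,0.2103,-0.0583,0,0,0],[0.04,-0.2803,0.2103,-0.0583,0,0,0],[0.04,-0.2803,0.2103,-0.0583,0,0,0]]}}

```text
clock: 14.55
position: [0.6067, 0.1128, 0.2325]
tcp_rot: [-2.025, -2.4, 0.002]
ft_force: [0.4, -0.7, -5.1]
grip_width: 0.0522
grasp_force: 50.0
```

```bash
python3 -c "
from h import *
to(.6069,.1126,.2125)
im,d=vision.capture('scene'); cv2.imwrite('pics/s3.png',cv2.resize(im[130:330,250:500],None,fx=3,fy=3,interpolation=2))"
```

```text
d [-0.0002  0.0002  0.02  ] rot [-0.002 -0.     0.   ] t 14.55
```

View pics/s3.png

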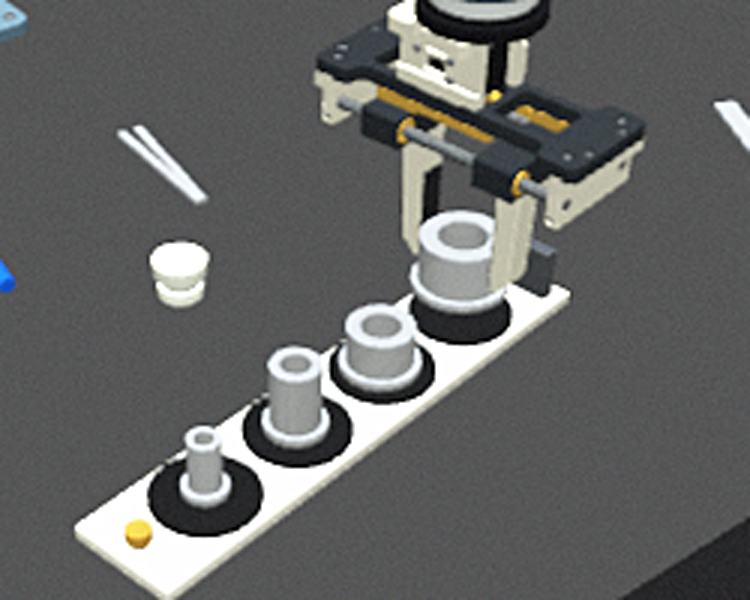

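The three placed bushes stand upright on their pads at crop (203,470), (295,400) and (380,350). bush_53 is held level above the last pad at (458,260), clear of the end stop. I'll lower it and release.

Scaled: 0.15 m / 0.6 = 0.25, 0.11 m / 0.6 = 0.1833.

{"method": "shift_gripper", "body": {"motion": [[0.04,0,0,0.0217,0,0,0],[0.04,0,0,0.0342,0,0,0],[0.04,0,0,0.0342,0,0,0],[0.072,0,0,0.0342,0,0,0],[0.072,0,0,0.0342,0,0,0],[0.072,0,0,0.0342,0,0,0],[0.072,0,0,-0.0333,0,0,0],[0.072,0,0,-0.1,0,0,0],[0.09,0.05,-0.05,-0.1333,0,0,0],[0.09,0.1167,-0.0833,-0.1333,0,0,0],[0.09,0.1833,-0.1333,-0.1333,0,0,0],[0.09,0.25,-0.1667,-0.1333,0,0,0]]}}

```text
clock: 15.8
position: [0.4816, 0.2445, 0.3144]
tcp_rot: [2.027, 2.4, 0.002]
ft_force: [1.1, -0.1, -0.8]
grip_width: 0.0898
grasp_force: 0.0
```

{"method": "shift_gripper", "body": {"motion": [[0.09,0.05,-0.05,0,0,0,0],[0.09,0.1,-0.1,0,0,0,0],[0.09,0.15,-0.15,0,0,0,0],[0.09,0.1833,-0.2,0,0,0,0],[0.09,0.1833,-0.2,0,0,0,0]]}}

```text
clock: 16.3
position: [0.3428, 0.3332, 0.3139]
tcp_rot: [-2.02, -2.404, 0.0]
ft_force: [0.4, 0.0, 0.3]
grip_width: 0.0903
grasp_force: 0.0
```

```bash
python3 - <<'E'
from h import *
im,d=vision.capture('top'); im2,_=vision.capture('scene')
for n in D: onpad("top",im,n)
a=cv2.resize(im[155:230,205:405],None,fx=4,fy=4,interpolation=2)
b=cv2.resize(im2[180:320,225:465],None,fx=2,fy=2,interpolation=2); b=cv2.copyMakeBorder(b,0,0,0,a.shape[1]-b.shape[1],0)
cv2.imwrite('pics/f4.png',np.vstack([a,b]))
E
```

```text
top 53 across 3.1 along 2.8 mm; res 150.5 874
top 42 across 2.3 along 1.1 mm; res 191.2 661
top 31 across -0.3 along 0.1 mm; res 55.4 371
top 20 across -0.6 along 1.4 mm; res 27.0 193
```

View pics/f4.png

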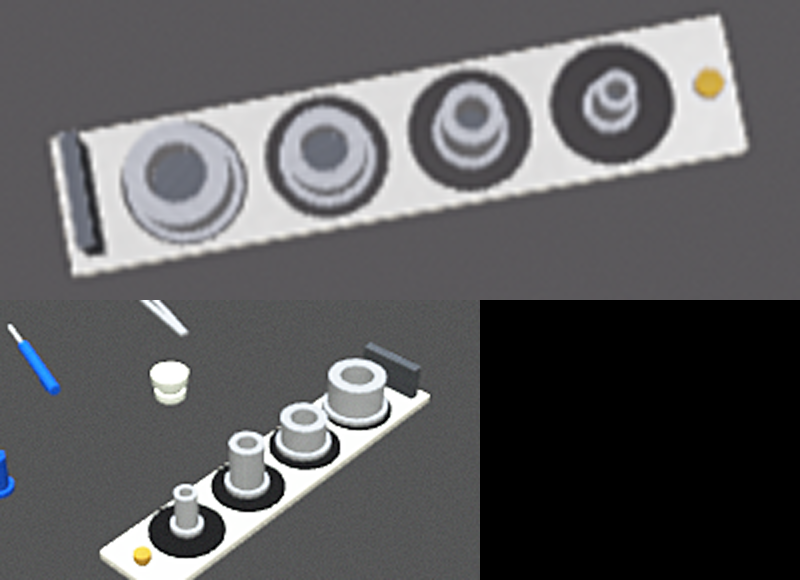

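All four look upright and in order. The threshold fit is contaminated for the two wide ones because they hide the pad, so I'll fit the visible black pad ring for 42 and 53.

```bash
cat > ring.py <<'E'
from h import *
from scipy.optimize import minimize
def ring(im,n,W=70,S=8):
    p=np.array(PADS[n]); c=project("top",np.array([[*p,.02]]))[0]; o=np.round(c-W/2).astype(int)
    g=cv2.cvtColor(im,6)[o[1]:o[1]+W,o[0]:o[0]+W].astype(float)
    def padm(r):
        m=np.zeros((W*S,W*S),np.uint8); cv2.fillConvexPoly(m,np.round((project("top",disc(*p,r,.013))-o+.5)*S).astype(np.int32),1)
        return cv2.resize(m.astype(np.float32),(W,W),interpolation=cv2.INTER_AREA)
    P=padm(.033); core=cv2.erode((sil("top",n,p,.013,o)>.5).astype(np.uint8),np.ones((5,5)))
    use=(padm(.036)>.5)&(core==0)
    # grey levels: pad, rail, steel solved linearly with the position (pad shift included through rail pixels)
    def f(x,full=False):
        s=sil("top",n,x,.013,o); B=np.stack([P*(1-s),(1-P)*(1-s),s],-1)[use]
        k,*_=np.linalg.lstsq(B,g[use],rcond=None); r=B@k-g[use]
        return np.sqrt((r**2).mean()) if not full else k
    best=min((minimize(f,p+d,method="Nelder-Mead",options=dict(initial_simplex=p+d+np.array([[0,0],[.002,0],[0,.002]]),xatol=5e-5,fatol=.01)) for d in np.array([[0,0],[.002,.001],[-.002,-.001]])),key=lambda s:s.fun)
    d=best.x-p; a=np.radians(9.68)
    print(n,"across",round(1e3*(d[0]*np.cos(a)+d[1]*np.sin(a)),1),"along",round(1e3*(-d[0]*np.sin(a)+d[1]*np.cos(a)),1),"rms",round(best.fun,1),"nominal",round(f(p),1),f(best.x,True).round())
E
python3 - <<'E'
from ring import *
ims=[vision.capture("top")[0] for _ in range(4)]
im=np.mean(ims,0).astype(np.uint8); cv2.imwrite("pics/f5.png",im)
for n in D: ring(im,n)
E
```

```text
53 across -0.2 along -0.2 rms 16.4 nominal 16.5 [124. 224. 181.]
42 across -0.5 along -0.0 rms 20.8 nominal 21.6 [ 88. 227. 184.]
31 across -0.3 along 0.1 rms 18.2 nominal 18.4 [ 82. 230. 184.]
20 across -0.4 along 1.3 rms 17.9 nominal 21.2 [ 75. 234. 181.]
```

All four are within about 1.3 mm of their pad centres, the loupe is untouched and the robot is clear, so I'm handing in.

```bash
python3 -c "
from cell import env
print(env.sign_off())"
```

```text
the job is handed in; nothing more can be done
None
```

The job is handed in: the four steel bushes stand flange down on their pads, widest (53 mm) next to the end stop through to narrowest (20 mm) at the far end, each within about 1.3 mm of centre by the last camera check, in about 17 s and with the loupe and blue look-alikes left alone.

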